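Set the feed dial and close the gearbox

ROBOT

A 6-joint arm with a two-finger parallel gripper is mounted at the origin on the work surface. World frame = base frame: x ahead of the robot, y to its left, z up, the work surface at z = 0. Lengths are in m, angles in rad, forces in N, time in s.
With the tool pointing down it reaches from about 0.275 to 0.775 m from the base axis. Payload 14.6 kg.
Tool frame: the origin (TCP) lies midway between the tips of the shut fingers; the grasp point (between the pads) lies 19 mm behind it; z points along the fingers, y is the line along which they close (so a half turn about z gives the same grasp; the last joint's range is limited). The gripper opens to 85 mm and grips with 20 to 120 N. Pads are 22 mm wide; open, the fingers measure 114 mm over their backs; the gripper's body (76 mm by 85 mm) begins 54 mm behind the grasp point. The pads swing forward as they close: fully open they stand 13 mm farther back than shut.
Start: joints at [-1.411, 0.263, -0.048, 1.259, 0, 1.415], TCP at [0.163, -0.499, 0.231] pointing down, gripper open.
Joint ranges: [-2.65, 2.65], [-0.89, 1.7], [-1.18, 1.37], [-2.13, 2.11], [-1.35, 1.29], [-3.14, 3.14]. Speed limits (rad/s): [1.89, 1.89, 2.57, 2.79, 3.14, 3.14].

INTERFACE

Orientations are given as a rotation vector (axis times angle).
In Python, from plant import arm gives the robot as it stands.
- The arm moves only by the tool move_arm, never from a script. Its argument "deltas" is a list of rows, each an object with "dp": the shift along the tool's x, y, z scaled (see below), a list of three; "turn": the turn about the tool's z scaled (see below); "grip": the closure, from -1 (fully open) to 1 (shut). A call has 1 to 5 rows; each row shifts and turns the commanded pose from where the row before left it, along the tool's axes as they then stand; what a row does not reach is not made up. The controller multiplies each number of a shift by 0.5 m and each number of a turn by 90 degrees. A row lasts 1/8 s, in which the tool goes at most 62.5 mm and 10.7 degrees, less where a joint would pass 70% of its speed; a pose out of reach is approached as far as the arm can. A call with a number of a shift or a turn outside -1 to 1 is refused whole. A call with a gripper value outside its range is refused whole. The fingers move at their own pace and stop on an object; "newtons" is the grip in N (left out, the last holds). Time passes only in rows, so rows that do not move let the fingers close. It gives the time, the measured TCP pose, the force, the opening and the grip force at its end, in the units of the state.
- arm.get_state(): the state, without advancing time (a new reading comes with each control period).
- arm.camera(name): name is "scene" or "top"; returns (picture, depth): 480x640x3 uint8, red, green, blue; 480x640 float32, m along the optical axis (not along the pixel's ray), 0 where there is no reading.
- arm.get_calibration(name): a dict with "intrinsics" (3x3 intrinsics, pixels), "extrinsics" (4x4, takes a point from camera to world coordinates). Camera axes: x right, y down, z forward; pixel columns grow to the right and rows downward; lengths in m; the calibration is good to about 2 mm. A picture is of the moment at which its call begins. get_calibration takes no time and is no camera call.
- arm.hand_in(): hands the job in; it is judged then, once.
Trained networks look in the newest picture that a camera, given by its name, has taken for a name from the list of things; names that differ only in an ending like _2 or _b are one class to them, and where a whole thing is asked for, a point or a joint stands for the part that bears it (a point fixed in the world has none). Each returns a list of dicts, best first, with "p" (0 to 1); they miss things now and then, are a little off and sometimes report something else, mostly with a low value. They report only what shows in the picture. A call takes as long as a camera call. They do not tell look-alikes from the thing itself.
- arm.look_for(camera, query): "point" ([x, y, z] in m, in world coordinates, good to about 4 mm: the middle of the surface that is visible of it).
- arm.cut_out(camera, query): "region" (480x640 bool, what is visible of it).
- arm.tip_of(camera, query): "point" ([x, y, z] in m, in world coordinates, good to about 4 mm: a listed point, or the origin of a listed thing).
The state is a dict: "clock": time; "joints": joint angles; "qvel": joint speeds; "tau": joint torques, N m; "eef_pos": TCP position; "ee_rot": TCP orientation; "contact_force": force on the tool from outside, world axes, zero at the start; "wrist_torque": the same for the moment, N m; "grip_width": opening from 0.0 (shut) to 1.0 (fully open); "grip_force": force on a finger pad.
Only numpy, scipy, OpenCV 4.12 (cv2) and the standard library are available. Lean on these libraries where they do the work, as an engineer would, in place of code of your own. Each camera call takes 0.05 s, during which the arm holds its last target. There are 200 camera calls.

TASK

Get the green feed gearbox ready to run: turn its big black dial until the white pointer line points at the red marker tab, without shifting the tab, and close the gear well with the loose aluminium cover, set in by its orange grip (not dropped) and pressed down fully home against its stiff clips, level and flush with the rim. Leave the blue tray, the jar and the wrench where they are.

Things in the scene. Friction and masses are not known exactly. Their poses are not given: they have to be found in the camera images.
- gearbox: Green fixed gearbox, 140 mm deep (x), 314 mm wide (y). Origin: its underside; x to its back, y to its left, z up. Left half (+y): console with the dial; its face slopes 30 degrees, facing up and towards the robot, front edge 66 mm, back edge 144 mm above the bench. Right half (-y): open gear case, rim 100 mm above the bench, walls 15 mm.
- dial_grip (a point): Grip point on the dial's axis, 36 mm out from the sloped face. z is the dial's axis (outwards, 30 degrees from vertical), x runs along its bar towards the pointer end. The dial: a black disc of 96 mm diameter, its top 14 mm out from the face, with a bar across it 64 mm long, 16 mm wide, from 14 to 48 mm out.
- pointer_tip (a point): Outer end of the white pointer line on the dial's disc, 44 mm from its axis, 14 mm out from the face. Only this half of the bar and disc carries the white line.
- marker_tab (a point): Middle of the outer face of the red marker tab (12 mm radially, 11 mm wide), 58.5 mm from the dial's axis, 8 mm out from the face. Its x axis points radially away from the dial's axis, z outwards along it. It sits on a stiff thin dark ring and must stay where it is.
- dial (a joint): Angle of the dial's pointer (rad), counter-clockwise seen facing the dial; 0 points up the slope to the back of the gearbox. Stops at -2.8 and 2.8; stays where it is left, turning takes about 0.12 N m.
- marker (a joint): Angle of the red marker tab (rad), same zero and sense as the dial: the pointer is on the tab when the two are equal.
- cover: Loose cover: aluminium plate 100 mm (x) by 130 mm (y) by 10 mm thick, 0.35 kg, lying flat on the bench. Origin: centre of its underside, z up. On top an orange grip bar along y, 80 mm long, 14 mm wide, rising from 10 to 42 mm above the underside.
- cover_grip (a point): Middle of the orange grip, 32 mm above the underside of the cover; axes as the cover's.
- well (a point): Where the closed cover's origin belongs: centre of the ledge in the gear well, 10 mm below the rim, axes as the gearbox's. The opening is 108 (x) by 138 mm (y), 4 mm more than the cover all round. Two stiff grey clips at the y ends first carry the cover 6 mm high; about 12 N on the cover (5 to 7 N each) slides them down, and they stay down.
- tray: Bystander: blue plastic tray, 120 by 100 by 45 mm, open, with a few bushes in it. Origin: centre of its underside.
- jar: Bystander: jar of 70 mm diameter, 75 mm high, yellow lid. Origin: centre of its underside.
- wrench: Bystander: steel wrench, 170 mm long, lying along its x axis. Origin: on its underside.
There are look-alikes about, which are no part of the job. What is shaped like the cover but pink or purple is not meant.

How it is judged:
By the outcome, as a careful person would: the job done as asked, in the order asked, and still so for the second after the job is handed in, with the robot touching nothing.
It also fails if it takes over 66 s, if anything falls off the work surface, if the arm or the gripper's body presses on something with over 40 N, if the wrist force passes 120 N, or if a joint passes its speed limit or range.

## Working session

There is one attempt and no reset: what is moved stays moved. The work goes in short steps, Python scripts to look and compute and a tool call to move; the robot and the scene stay as the last step left them, time stands still between calls to the robot, and variables do not carry over. Pictures are saved under pics/ and viewed, at most 10 in all, crops included, and the job is handed in when it is done.

Besides the shell and the picture viewer there is one more tool, called after ">>>" by a JSON object that holds its "name" and its "arguments", one argument or row to a line. move_arm: Moves the arm, as the interface text tells. Shifts and turns lie within -1 to 1; 1 stands for 0.5 m of shift or 90 degrees of turn. Its arguments: {"type":"object","properties":{"deltas":{"type":"array","items":{"type":"object","properties":{"dp":{"type":"array","items":{"type":"number","minimum":-1,"maximum":1}},"turn":{"type":"number","minimum":-1,"maximum":1},"grip":{"type":"number"}}}},"newtons":{"type":"number"}},"required":["deltas"]}

```bash
mkdir -p pics; ls; python3 - <<'E'
from plant import arm
import cv2,numpy as np
for n in("scene","top"):
    im,d=arm.camera(n); cv2.imwrite(f"pics/{n}0.png",im[:,:,::-1]); np.save(f"{n}0.npy",d)
    c=arm.get_calibration(n); print(n,np.round(c["intrinsics"],1).tolist(),np.round(c["extrinsics"],3).tolist())
    for q in("gearbox","dial_grip","pointer_tip","marker_tab","cover","cover_grip","well","tray","jar","wrench"):
        print(q,[(round(r["p"],2),np.round(r["point"],4).tolist()) for r in arm.tip_of(n,q)[:3]])
s=arm.get_state();print(s)
E
```

```text
pics
scene [[532.4, 0.0, 323.5], [0.0, 532.4, 242.2], [0.0, 0.0, 1.0]] [[0.505, 0.537, -0.676, 1.512], [0.863, -0.296, 0.41, -0.619], [0.02, -0.79, -0.613, 1.013], [0.0, 0.0, 0.0, 1.0]]
gearbox [(0.75, [0.5542, 0.0031, -0.0003])]
dial_grip [(0.8, [0.5499, 0.081, 0.1332]), (0.62, [0.7587, 0.0948, 0.0011])]
pointer_tip [(0.92, [0.5373, 0.0433, 0.1102])]
marker_tab [(0.41, [0.6144, 0.0887, 0.1397])]
cover [(0.92, [0.2893, -0.1935, -0.0006]), (0.84, [0.2582, -0.4008, -0.0019]), (0.79, [0.6175, -0.3934, 0.0004])]
cover_grip [(0.96, [0.2568, -0.4005, 0.0299]), (0.9, [0.6159, -0.3918, 0.0313]), (0.78, [0.2816, -0.1925, 0.0378])]
well [(0.66, [0.5416, -0.0742, 0.0903])]
tray [(0.56, [0.4559, 0.3166, 0.0046])]
jar [(0.59, [0.7584, 0.0952, -0.0013])]
wrench [(0.95, [0.7462, -0.1259, 0.0051])]
top [[622.0, 0.0, 314.4], [0.0, 622.0, 235.0], [0.0, 0.0, 1.0]] [[0.005, -0.995, 0.095, 0.39], [-1.0, -0.006, -0.005, -0.004], [0.005, -0.095, -0.995, 1.6], [0.0, 0.0, 0.0, 1.0]]
gearbox [(0.61, [0.5521, 0.0032, 0.0008])]
dial_grip [(0.83, [0.5528, 0.082, 0.1361])]
pointer_tip [(0.8, [0.5372, 0.0406, 0.11
[... 490 characters left out ...]
, -0.3575, 0.0341])]
{'clock': 1.1, 'joints': array([-1.41128829e+00,  2.63113725e-01, -4.82787049e-02,  1.25938475e+00,
       -5.32038763e-05,  1.41552348e+00]), 'qvel': array([-0.00130633,  0.00066181,  0.00019026,  0.00049543, -0.00050031,
        0.0002299 ]), 'tau': array([ 1.41023578e-03, -6.37432051e+01,  3.84778190e+01,  6.52221643e-04,
        8.00873590e-05,  6.73008444e-06]), 'eef_pos': array([ 0.1625412 , -0.4992241 ,  0.23127899]), 'ee_rot': array([ 3.10274251e+00,  4.92414723e-01, -8.35080595e-05]), 'contact_force': array([ 0.06832528, -1.11018284,  0.02309249]), 'wrist_torque': array([-0.02825796,  0.0256388 ,  0.02437372]), 'grip_force': 0.0, 'grip_width': 1.002962314330036}
```

View pics/top0.png

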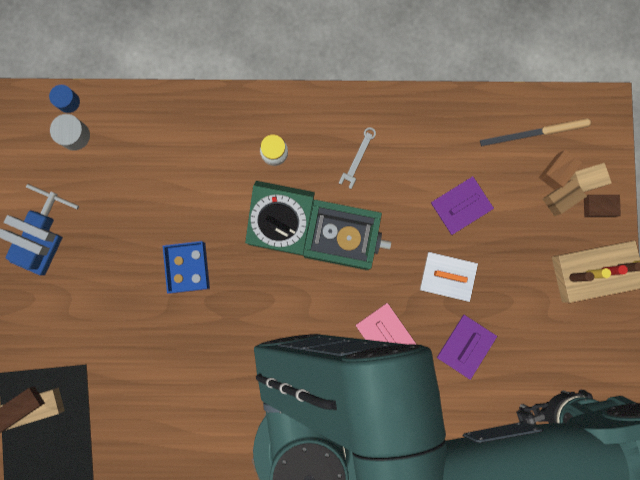

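View pics/scene0.png

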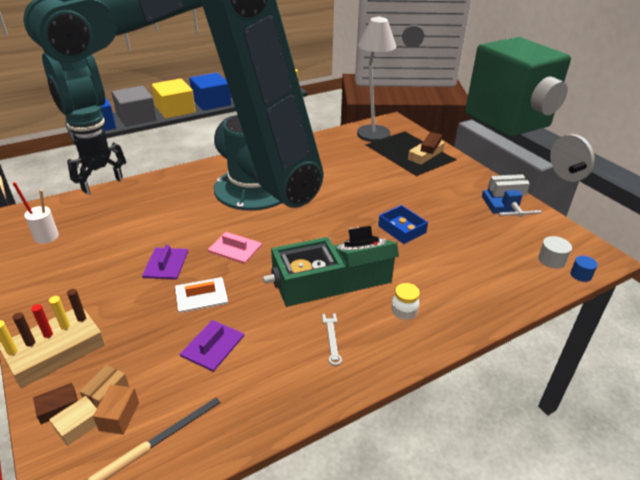

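Top view: white cover with the orange grip at about (449,276), gearbox with the dial at (278,220), red tab at (275,199), pointer towards the lower right at (285,232), and the well at (343,236). The purple and pink plates are decoys. Next I'll measure precisely.

```bash
cat > h.py <<'E'
import cv2,numpy as np
from plant import arm
def load(n,im,d):
    c=arm.get_calibration(n);K=np.array(c["intrinsics"]);T=np.array(c["extrinsics"])
    v,u=np.mgrid[:480,:640]; r=np.stack([(u-K[0,2])/K[0,0],(v-K[1,2])/K[1,1],np.ones(u.shape)],-1)
    R=r@T[:3,:3].T; o=T[:3,3]
    return R,o,o+R*d[...,None]
def plane(R,o,n,p): # ray/plane hits
    return o+R*(((p-o)@n)/(R@n))[...,None]
def rect(P):
    (c,s,a)=cv2.minAreaRect((P*1000).astype(np.float32)); return np.round(c,1),np.round(s,1),round(a,1)
E
python3 - <<'E'
from h import *
im=cv2.imread("pics/top0.png");d=np.load("top0.npy");R,o,P=load("top",im,d)
hsv=cv2.cvtColor(im,cv2.COLOR_BGR2HSV);H,S,V=[hsv[...,i].astype(int) for i in range(3)]
ez=np.array([0,0,1.])
def box(a,b,c,e):
    m=np.zeros((480,640),bool);m[b:e,a:c]=1;return m
g=(H>60)&(H<95)&(S>90)&box(235,170,395,280)
m=g&(abs(P[...,2]-.1)<.004); 
k=m&(P[...,1]<0.0)
print("rim",k.sum(),rect(plane(R,o,ez,np.array([0,0,.1]))[k][:,:2]), np.median(P[k][:,2]))
a=g&(P[...,2]>.055);print("all tops",rect(P[a][:,:2]))
w=box(415,245,485,308)&(S<50)&(V>150);og=box(415,245,485,308)&(H<20)&(S>170)&(V>180)
print("cover",rect(plane(R,o,ez,np.array([0,0,.01]))[w][:,:2]),"grip",rect(plane(R,o,ez,np.array([0,0,.042]))[og][:,:2]),np.median(P[og][:,2]),np.median(P[w][:,2]))
cr=cv2.resize(im[175:275,240:390],None,fx=5,fy=5,interpolation=cv2.INTER_CUBIC);cv2.imwrite("pics/crop.png",cr)
ring=box(240,180,312,260)&(S<60)&(V>120)
print("face pts z range", P[ring].min(0),P[ring].max(0))
E
```

```text
rim 917 (array([534.9, -77. ]), array([168.2, 139.1]), 79.2) 0.09968067199261177
all tops (array([514.2,   3.3]), array([317.4, 238.6]), 76.4)
cover (array([ 437.1, -354.5]), array([130.8, 101.1]), 76.9) grip (array([ 436.5, -353.8]), array([76.3, 11.5]), 77.0) 0.04146491545010811 0.009008939456009779
face pts z range [ 0.3896716  -0.00420877  0.06796004] [0.62728076 0.14602099 1.59994347]
```

View pics/crop.png

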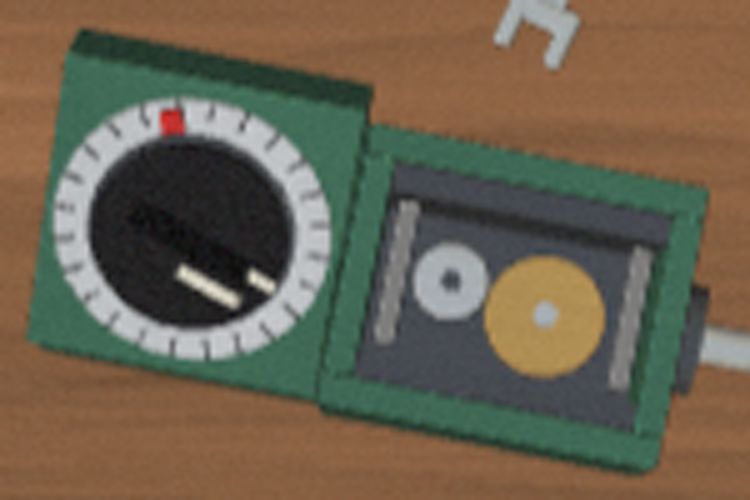

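Crop (5x, offset 240,175): red tab at (172,122), pointer line from (180,270) to (275,285), ring centred near (192,229), opening from (360,165) to (670,435) with clips at (397,270) and (630,320).

```bash
cat >> h.py <<'E'
def analyse(im,d,name="top",verbose=True,GX=None):
    """gearbox pose from rim, dial and marker angle from projected colours"""
    R,o,P=load(name,im,d)
    hsv=cv2.cvtColor(im,cv2.COLOR_BGR2HSV);H,S,V=[hsv[...,i].astype(int) for i in range(3)]
    b=np.zeros((480,640),bool);b[170:280,235:395]=1
    if GX is None:
        k=(H>60)&(H<95)&(S>90)&b&(abs(P[...,2]-.1)<.004)
        X=plane(R,o,np.array([0,0,1.]),np.array([0,0,.1]))[k][:,:2]
        X=X[X[:,1]<-0.01]; _,_,a=rect(X); yaw=np.deg2rad(a-90)
        for y in (yaw-.02,yaw,yaw+.02):
            L=X@np.array([[np.cos(y),-np.sin(y)],[np.sin(y),np.cos(y)]])
            print("yaw",y,"loc x",L[:,0].min(),L[:,0].max(),"y",L[:,1].min(),L[:,1].max())
        L=X@np.array([[np.cos(yaw),-np.sin(yaw)],[np.sin(yaw),np.cos(yaw)]])
        lo=np.array([(L[:,0].min()+L[:,0].max())/2,L[:,1].min()+.157])
        org=np.array([[np.cos(yaw),-np.sin(yaw)],[np.sin(yaw),np.cos(yaw)]])@lo
    else: yaw,org=GX
    ex=np.array([np.cos(yaw),np.sin(yaw),0]);ey=np.array([-ex[1],ex[0],0]);ez=np.array([0,0,1.])
    n=-.5*ex+.866*ez; up=.866*ex+.5*ez
    f0=np.r_[org,0]-.07*ex+.066*ez
    Q0=plane(R,o,n,f0+.002*n); A=np.stack([(Q0-f0)@up,(Q0-f0)@ey],-1)
    bb=(A[...,0]>.005)&(A[...,0]<.155)&(A[...,1]>.0)&(A[...,1]<.157)
    ring=bb&(S<60)&(V>110)
    cs,_=cv2.findContours(ring.astype(np.uint8),cv2.RETR_EXTERNAL,cv2.CHAIN_APPROX_NONE)
    c=max(cs,key=lambda c:cv2.boundingRect(c)[2]); hull=cv2.convexHull(c)[:,0]
    U=A[hull[:,1],hull[:,0]]
    s=np.linalg.lstsq(np.c_[2*U,np.ones(len(U))],(U**2).sum(1),rcond=None)[0]; cen=s[:2]; rr=np.sqrt(s[2]+cen@cen)
    ax=f0+cen[0]*up+cen[1]*ey
    def ang(m,h):
        q=plane(R,o,n,f0+h*n)[m]-ax; return q@up,-(q@ey)*-1
    red=bb&((H<8)|(H>172))&(S>150)&(V>120)
    u,w=ang(red,.008); tab=np.arctan2(w.mean(),u.mean())
    Bw=S<70
    q=plane(R,o,n,f0+.014*n)-ax; rad=np.hypot(q@up,q@ey)
    pt=bb&Bw&(V>120)&(rad<.046)&(rad>.033)
    q2=plane(R,o,n,f0+.048*n)-ax; rad2=np.hypot(q2@up,q2@ey)
    pb=bb&Bw&(V>120)&(rad2<.036)
    print("org",org,"yaw",yaw,"cen up/left",cen,"r",rr,"axis",ax,"tab",tab,"r",np.hypot(u.mean(),w.mean()),red.sum())
    for nm,m,h in(("disc line",pt,.014),("bar line",pb,.048)):
        if m.any():
            u,w=ang(m,h);print(nm,np.arctan2(w.mean(),u.mean()),m.sum(),"rad",np.hypot(u,w).min(),np.hypot(u,w).max())
    return yaw,org,ax,n,up,ey
E
python3 - <<'E'
from h import *
analyse(cv2.imread("pics/top0.png"),np.load("top0.npy"))
E
```

```text
yaw -0.20849555921538754 loc x 0.469068956642046 0.6100281842581875 y -0.04854285708044298 0.11604773691927373
yaw -0.18849555921538755 loc x 0.47030619951510166 0.6094437409545856 y -0.05944190628805509 0.10388045007307246
yaw -0.16849555921538756 loc x 0.46953231268170137 0.6113993267662635 y -0.07071301607029246 0.0916716124318962
org [ 0.54859286 -0.00533241] yaw -0.18849555921538755 cen up/left [0.08339949 0.08431075] r 0.06853692057681411 axis [0.56657569 0.07706823 0.10769975] tab 0.2932902469124796 r 0.05845940011818752 18
disc line -2.107395507549933 23 rad 0.03314484614165084 0.04571213016572143
bar line -2.842609578756578 90 rad 0.0025884040810074563 0.035877423206586476
```

```bash
cat >> h.py <<'E'
def th():
    r=arm.get_state()["ee_rot"]; Rm=cv2.Rodrigues(np.array(r))[0]; return np.arctan2(Rm[1,0],Rm[0,0]),Rm
def units(a,b,Rm): return np.round(Rm.T@(np.array(b)-a)/.5,4).tolist()
def finger(al,along,G,h=.030,extra=0):
    yaw,org,ax,n,up,ey=G
    c,s=np.cos(al),np.sin(al); nn=np.array([-s,c])
    e=.0167*abs(nn[0])+.011*abs(nn[1])+.0104*max(nn[0],0)+extra
    p=along*np.array([c,s])-(.008+e)*nn
    return ax+h*n+p[0]*up+p[1]*ey
E
python3 - <<'E'
from h import *
im=cv2.imread("pics/top0.png");d=np.load("top0.npy");R,o,P=load("top",im,d)
G=analyse(im,d)
np.savez("G.npz",yaw=G[0],org=G[1],ax=G[2],n=G[3],up=G[4],ey=G[5])
pl=plane(R,o,np.array([0,0,1.]),np.array([0,0,.1]))
cor=[(395,165),(675,213),(632,432),(360,378)]
C=[]
for x,y in cor:
    u,v=x/5+240-.4,y/5+175-.4
    C.append(cv2.getRectSubPix(pl[...,:2].astype(np.float32)[...,0],(1,1),(u,v))[0,0]);C.append(cv2.getRectSubPix(pl[...,1].astype(np.float32),(1,1),(u,v))[0,0])
C=np.array(C).reshape(4,2);print("opening corners",C,C.mean(0),np.linalg.norm(C-np.roll(C,1,0),axis=1))
Rm=np.array([[np.cos(1.382),np.sin(1.382),0],[np.sin(1.382),-np.cos(1.382),0],[0,0,-1]])
p=np.array([.1625,-.4992,.2313])
st=finger(-2.05,.02,G,extra=.008)
seq=[np.r_[st[:2],.2313],st]+[finger(a,l,G) for a,l in((-2.05,.02),(-1.85,.02),(-1.65,.02),(-1.45,.025),(-1.25,.025),(-1.05,.022),(-.85,.018),(-.65,.014),(-.45,.014),(-.25,.014),(-.1,.014))]
for q in seq: print(np.round(q,4),units(p,q,Rm));p=q
E
```

```text
yaw -0.20849555921538754 loc x 0.469068956642046 0.6100281842581875 y -0.04854285708044298 0.11604773691927373
yaw -0.18849555921538755 loc x 0.47030619951510166 0.6094437409545856 y -0.05944190628805509 0.10388045007307246
yaw -0.16849555921538756 loc x 0.46953231268170137 0.6113993267662635 y -0.07071301607029246 0.0916716124318962
org [ 0.54859286 -0.00533241] yaw -0.18849555921538755 cen up/left [0.08339949 0.08431075] r 0.06853692057681411 axis [0.56657569 0.07706823 0.10769975] tab 0.2932902469124796 r 0.05845940011818752 18
disc line -2.107395507549933 23 rad 0.03314484614165084 0.04571213016572143
bar line -2.842609578756578 90 rad 0.0025884040810074563 0.035877423206586476
opening corners [[ 0.5994964  -0.02101212]
 [ 0.57677966 -0.15721262]
 [ 0.4701631  -0.1360301 ]
 [ 0.49554726 -0.00457724]] [ 0.5354966  -0.07970802] [0.10524036 0.13808195 0.10870045 0.13388133]
[0.5105 0.0909 0.2313] [1.2898, 0.4622, 0.0]
[0.5105 0.0909 0.1091] [0.0, 0.0, 0.2445]
[0.5159 0.0861 0.1126] [-0.0074, 0.0123, -0.0071]
[0.5151 0.0777 0.1131] [-0.0167, 0.0017, -0.001]
[0.5169 0.0691 0.115 ] [-0.0162, 0.0066, -0.0038]
[0.5183 0.0566 0.1172] [-0.0242, 0.0076, -0.0044]
[0.5219 0.0495 0.12  ] [-0.0125, 0.0096, -0.0055]
[0.5268 0.0465 0.1231] [-0.0041, 0.0109, -0.0063]
[0.5322 0.0459 0.1262] [0.0009, 0.0108, -0.0063]
[0.5377 0.0471 0.1292] [0.0043, 0.0103, -0.006]
[0.5454 0.0477 0.1335] [0.0041, 0.0149, -0.0086]
[0.5528 0.0512 0.1373] [0.0096, 0.0132, -0.0076]
[0.5576 0.0554 0.1396] [0.0102, 0.0078, -0.0045]
```

>>> {"name": "move_arm", "arguments": {
  "deltas": [
    {"dp": [0,0,0],"turn": -0.1133,"grip": 1},
    {"dp": [0,0,0],"turn": -0.1133,"grip": 1},
    {"dp": [0,0,0],"turn": -0.1133,"grip": 1},
    {"dp": [0,0,0],"turn": -0.1133,"grip": 1},
    {"dp": [0,0,0],"turn": -0.1133,"grip": 1}
  ],
  "newtons": 40
}}

```text
clock: 1.72
eef_pos: [0.1625, -0.4992, 0.2313]
ee_rot: [2.583, 1.787, 0.0]
contact_force: [-0.2, 0.1, -0.0]
grip_width: -0.0
grip_force: 0.0
```

>>> {"name": "move_arm", "arguments": {
  "deltas": [
    {"dp": [0,0,0],"turn": -0.1133,"grip": 1},
    {"dp": [0,0,0],"turn": 0,"grip": 1}
  ]
}}

```text
clock: 1.98
eef_pos: [0.1626, -0.4992, 0.2313]
ee_rot: [-2.421, -2.002, -0.0]
contact_force: [0.5, -0.4, 0.2]
grip_width: 0.001
grip_force: 0.0
```

>>> {"name": "move_arm", "arguments": {
  "deltas": [
    {"dp": [0.0921,0.033,0],"grip": 1},
    {"dp": [0.0921,0.033,0],"grip": 1},
    {"dp": [0.0921,0.033,0],"grip": 1},
    {"dp": [0.0921,0.033,0],"grip": 1},
    {"dp": [0.0921,0.033,0],"grip": 1}
  ]
}}

```text
invalid input at $.deltas[0]: expected keys dp, turn, grip
```

>>> {"name": "move_arm", "arguments": {
  "deltas": [
    {"dp": [0.0921,0.033,0],"grip": 1},
    {"dp": [0.0921,0.033,0],"grip": 1},
    {"dp": [0.0921,0.033,0],"grip": 1},
    {"dp": [0.0921,0.033,0],"grip": 1},
    {"dp": [0.0921,0.033,0],"grip": 1}
  ]
}}

```text
invalid input at $.deltas[0]: expected keys dp, turn, grip
```

>>> {"name": "move_arm", "arguments": {
  "deltas": [
    {"dp": [0.0921,0.033,0],"grip": 1},
    {"dp": [0.0921,0.033,0],"grip": 1},
    {"dp": [0.0921,0.033,0],"grip": 1},
    {"dp": [0.0921,0.033,0],"grip": 1},
    {"dp": [0,0,0],"grip": 1}
  ]
}}

```text
invalid input at $.deltas[0]: expected keys dp, turn, grip
```

```bash
python3 - <<'E'
from h import *
s=arm.get_state();print(s["clock"],s["eef_pos"],th()[0],s["contact_force"],s["joints"])
E
```

```text
1.975 [ 0.16255271 -0.49920935  0.23125909] 1.3815346315649413 [ 0.48400312 -0.43886186  0.21004574] [-1.41130185e+00  2.63132855e-01 -4.83058486e-02  1.25938928e+00
  1.94469443e-05  3.48756168e-01]
```

>>> {"name": "move_arm", "arguments": {
  "deltas": [
    {"dp": [0.0921,0.033,0],"turn": 0,"grip": 1},
    {"dp": [0.0921,0.033,0],"turn": 0,"grip": 1},
    {"dp": [0.0921,0.033,0],"turn": 0,"grip": 1},
    {"dp": [0.0921,0.033,0],"turn": 0,"grip": 1},
    {"dp": [0.0921,0.033,0],"turn": 0,"grip": 1}
  ]
}}

```text
clock: 2.6
eef_pos: [0.2872, -0.2871, 0.2314]
ee_rot: [2.426, 1.996, 0.0]
contact_force: [0.3, -0.4, 0.5]
grip_width: 0.001
grip_force: 0.0
```

>>> {"name": "move_arm", "arguments": {
  "deltas": [
    {"dp": [0.0921,0.033,0],"turn": 0,"grip": 1},
    {"dp": [0.0921,0.033,0],"turn": 0,"grip": 1},
    {"dp": [0.0921,0.033,0],"turn": 0,"grip": 1},
    {"dp": [0.0921,0.033,0],"turn": 0,"grip": 1},
    {"dp": [0.0921,0.033,0],"turn": 0,"grip": 1}
  ]
}}

```text
clock: 3.22
eef_pos: [0.4114, -0.0762, 0.2315]
ee_rot: [2.425, 1.996, 0.0]
contact_force: [0.4, -0.5, 0.4]
grip_width: -0.002
grip_force: 0.0
```

>>> {"name": "move_arm", "arguments": {
  "deltas": [
    {"dp": [0.0921,0.033,0],"turn": 0,"grip": 1},
    {"dp": [0.0921,0.033,0],"turn": 0,"grip": 1},
    {"dp": [0.0921,0.033,0],"turn": 0,"grip": 1},
    {"dp": [0.0921,0.033,0],"turn": 0,"grip": 1},
    {"dp": [0,0,0],"turn": 0,"grip": 1}
  ]
}}

```text
clock: 3.85
eef_pos: [0.511, 0.0932, 0.2308]
ee_rot: [-2.421, -2.001, 0.0]
contact_force: [-0.5, 0.1, -0.0]
grip_width: -0.001
grip_force: 0.0
```

```bash
python3 - <<'E'
from h import *
s=arm.get_state();print(s["clock"],s["eef_pos"],th()[0],s["contact_force"],s["joints"])
print(units(s["eef_pos"],[.5105,.0909,.1091],th()[1]))
E
```

```text
3.85 [0.51104936 0.09321482 0.23076118] 1.381198137890705 [-0.46275076  0.09568623 -0.03237003] [ 2.32690743e-02  2.53942844e-01 -6.25715539e-02  1.25456972e+00
  3.46803938e-04  1.78366349e+00]
[-0.0048, -0.0001, 0.2433]
```

>>> {"name": "move_arm", "arguments": {
  "deltas": [
    {"dp": [-0.0048,0,0.08],"turn": 0,"grip": 1},
    {"dp": [0,0,0.08],"turn": 0,"grip": 1},
    {"dp": [0,0,0.055],"turn": 0,"grip": 1},
    {"dp": [0,0,0.028],"turn": 0,"grip": 1},
    {"dp": [0,0,0],"turn": 0,"grip": 1}
  ]
}}

```text
clock: 4.47
eef_pos: [0.5093, 0.0882, 0.1097]
ee_rot: [-2.422, -2.0, 0.001]
contact_force: [0.1, -0.2, -0.0]
grip_width: 0.003
grip_force: 0.0
```

>>> {"name": "move_arm", "arguments": {
  "deltas": [
    {"dp": [-0.0074,0.0123,-0.0071],"turn": 0,"grip": 1},
    {"dp": [-0.0167,0.0017,-0.001],"turn": 0,"grip": 1},
    {"dp": [-0.0162,0.0066,-0.0038],"turn": 0,"grip": 1},
    {"dp": [0,0,0],"turn": 0,"grip": 1}
  ]
}}

```text
clock: 4.97
eef_pos: [0.5159, 0.0662, 0.1163]
ee_rot: [2.421, 2.002, 0.0]
contact_force: [-2.9, -0.0, 2.0]
grip_width: -0.002
grip_force: 1.8
```

```bash
python3 - <<'E'
from h import *
ims={}
for n in("top","scene"):
    im,d=arm.camera(n);ims[n]=im[:,:,::-1].copy()
a=cv2.resize(ims["top"][175:275,240:340],(400,400),interpolation=cv2.INTER_CUBIC)
b=cv2.resize(ims["scene"][180:300,290:410],(400,400),interpolation=cv2.INTER_CUBIC)
cv2.imwrite("pics/a1.png",np.hstack([a,b]))
s=arm.get_state();print(s["clock"],s["eef_pos"],s["contact_force"],s["wrist_torque"])
E
```

```text
5.075 [0.51594057 0.06648423 0.11609833] [-4.28304368 -1.03605204  2.4477895 ] [-0.09670768  0.55503765 -0.04500287]
```

View pics/a1.png

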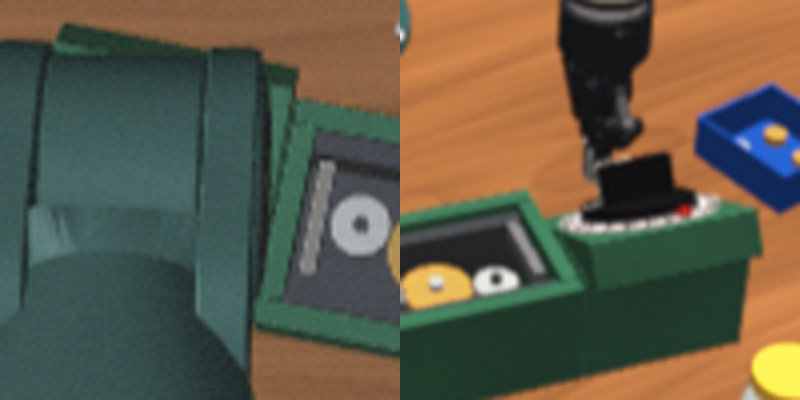

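The left half is blocked by the arm. The scene half shows the shut fingers touching the bar's near side at about (600,165), and the contact force agrees. I'll carry on along the arc.

>>> {"name": "move_arm", "arguments": {
  "deltas": [
    {"dp": [-0.0242,0.0076,-0.0044],"turn": 0,"grip": 1},
    {"dp": [-0.0125,0.0096,-0.0055],"turn": 0,"grip": 1},
    {"dp": [-0.0041,0.0109,-0.0063],"turn": 0,"grip": 1}
  ]
}}

```text
clock: 5.45
eef_pos: [0.5264, 0.0438, 0.1241]
ee_rot: [2.42, 2.002, 0.001]
contact_force: [-1.7, 0.9, -0.7]
grip_width: -0.0
grip_force: 1.2
```

>>> {"name": "move_arm", "arguments": {
  "deltas": [
    {"dp": [0.0009,0.0108,-0.0063],"turn": 0,"grip": 1},
    {"dp": [0.0043,0.0103,-0.006],"turn": 0,"grip": 1}
  ]
}}

```text
clock: 5.7
eef_pos: [0.5367, 0.0443, 0.1299]
ee_rot: [2.42, 2.002, -0.003]
contact_force: [-4.3, -5.8, -1.2]
grip_width: 0.002
grip_force: 3.0
```

>>> {"name": "move_arm", "arguments": {
  "deltas": [
    {"dp": [0.0041,0.0149,-0.0086],"turn": 0,"grip": 1},
    {"dp": [0.0096,0.0132,-0.0076],"turn": 0,"grip": 1},
    {"dp": [0,0,0],"turn": 0,"grip": 1}
  ]
}}

```text
clock: 6.08
eef_pos: [0.5528, 0.049, 0.1383]
ee_rot: [2.419, 2.003, 0.001]
contact_force: [-0.5, -1.0, -0.0]
grip_width: -0.001
grip_force: 0.6
```

```bash
python3 - <<'E'
from h import *
im,d=arm.camera("scene");im=im[:,:,::-1].copy()
cv2.imwrite("pics/a2.png",cv2.resize(im[190:290,290:410],(720,600),interpolation=cv2.INTER_CUBIC))
for q in("pointer_tip","marker_tab","dial_grip"): print(q,[(round(r["p"],2),np.round(r["point"],4)) for r in arm.tip_of("scene",q)])
s=arm.get_state();print(s["clock"],s["eef_pos"],s["contact_force"])
E
```

```text
pointer_tip [(0.88, array([0.588 , 0.0576, 0.1382])), (0.65, array([ 0.5419, -0.075 ,  0.0892]))]
marker_tab [(0.55, array([0.6147, 0.0894, 0.1398]))]
dial_grip [(0.58, array([0.5477, 0.0823, 0.1359]))]
6.275 [0.55205363 0.04890499 0.13817984] [ 0.02803689  0.6447983  -0.28661884]
```

View pics/a2.png

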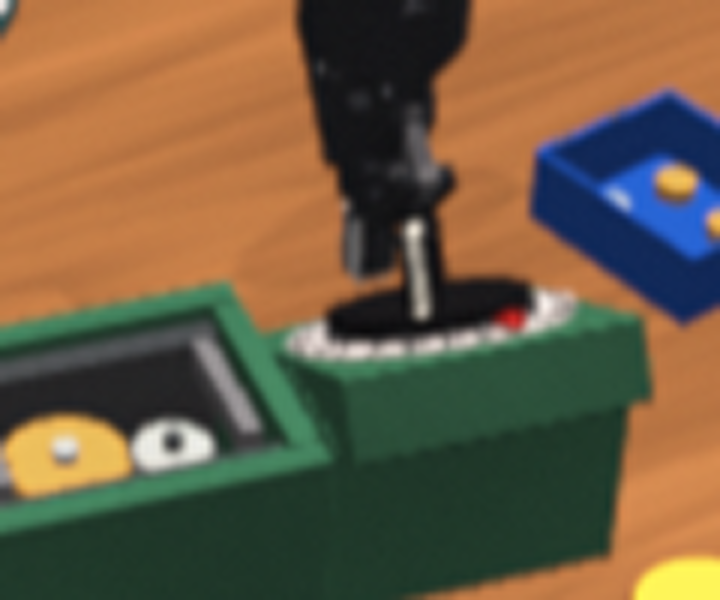

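The pointer line is now visible at (420,270) running down to (420,315), and the red tab is at (512,318). The dial is near -0.4 rad, so about 0.68 rad remains.

```bash
cat >> h.py <<'E'
def loadG():
    z=np.load("G.npz");return tuple(z[k] for k in("yaw","org","ax","n","up","ey"))
def dial(name,G=None):
    G=G or loadG(); yaw,org,ax,n,up,ey=G
    im,d=arm.camera(name);im=im[:,:,::-1].copy();R,o,P=load(name,im,d)
    hsv=cv2.cvtColor(im,cv2.COLOR_BGR2HSV);H,S,V=[hsv[...,i].astype(int) for i in range(3)]
    def pol(h):
        q=plane(R,o,n,ax+h*n)-ax;return q@up,q@ey
    u,w=pol(.008);red=((H<8)|(H>172))&(S>130)&(V>90)&(np.hypot(u,w)<.08)
    print(name,"tab",np.arctan2(w[red].mean(),u[red].mean()),"r",np.hypot(w[red].mean(),u[red].mean()),red.sum())
    u,w=pol(.014);r=np.hypot(u,w);m=(S<80)&(V>110)&(r<.045)&(r>.034)
    m&=abs((P-ax)@n-.014)<.012
    if m.any(): print("pointer",np.arctan2(w[m].mean(),u[m].mean()),m.sum(),r[m].mean())
    for q in("pointer_tip","marker_tab"):
        for t in arm.tip_of(name,q)[:1]:
            e=t["point"]-ax;print(q,round(t["p"],2),"ang",np.arctan2(e@ey,e@up),"r",np.hypot(e@ey,e@up),"h",e@n)
E
python3 - <<'E'
from h import *
G=loadG();dial("scene",G)
t,Rm=th();p=finger(-.25,.014,G)
for a,l in((-.1,.016),(.05,.022),(.2,.025),(.3,.025)):
    q=finger(a,l,G);print(a,units(p,q,Rm));p=q
E
```

```text
scene tab 0.15207637683199593 r 0.07011913682007163 8
pointer 3.0345015959139756 3 0.04077353048710267
pointer_tip 0.55 ang -0.3866907788419268 r 0.0383649854747042 h 0.015049423567793496
marker_tab 0.48 ang 0.3710986507942886 r 0.06175520980346072 h 0.002913540711005393
-0.1 [0.0098, 0.0112, -0.0065]
0.05 [0.0089, 0.0159, -0.0092]
0.2 [0.004, 0.0103, -0.0059]
0.3 [0.0034, 0.0033, -0.0019]
```

>>> {"name": "move_arm", "arguments": {
  "deltas": [
    {"dp": [0.0098,0.0112,-0.0065],"turn": 0,"grip": 1},
    {"dp": [0.0089,0.0159,-0.0092],"turn": 0,"grip": 1},
    {"dp": [0.004,0.0103,-0.0059],"turn": 0,"grip": 1},
    {"dp": [0,0,0],"turn": 0,"grip": 1}
  ]
}}

```text
clock: 6.92
eef_pos: [0.5733, 0.0567, 0.1492]
ee_rot: [2.42, 2.003, 0.002]
contact_force: [0.8, -1.5, 1.0]
grip_width: 0.002
grip_force: 0.5
```

```bash
python3 - <<'E'
from h import *
dial("scene")
im,d=arm.camera("scene");im=im[:,:,::-1].copy()
cv2.imwrite("pics/a3.png",cv2.resize(im[190:260,330:410],(640,560),interpolation=cv2.INTER_CUBIC))
s=arm.get_state();print(s["clock"],s["eef_pos"],s["contact_force"])
E
```

```text
scene tab 0.15207637683199593 r 0.07011913682007163 8
pointer -0.10923954768687014 2 0.041454088633133754
pointer_tip 0.61 ang 2.284715056443532 r 0.28541215205860787 h -0.014839547557563181
marker_tab 0.36 ang 0.34188663087997145 r 0.06035003313626256 h 0.00516189914114335
7.125 [0.57244116 0.05666518 0.14895184] [ 0.45093716 -0.10919274  0.15707909]
```

View pics/a3.png

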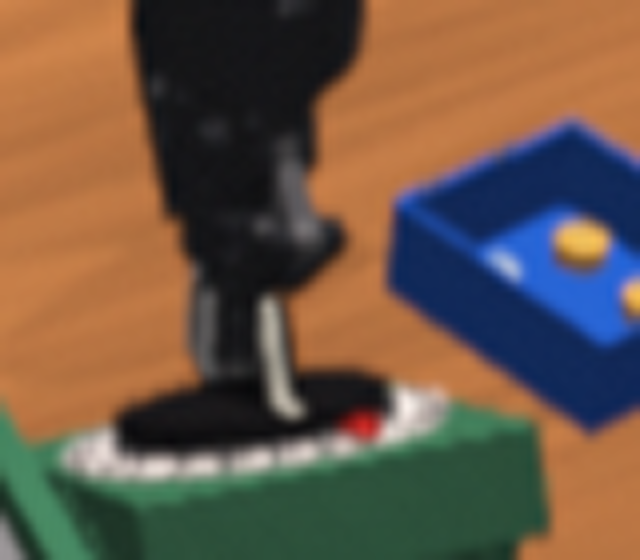

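The pointer line runs from (268,300) down to (290,410), still short of the red tab at (363,422), at roughly -0.05 rad. I'll push left in small steps.

>>> {"name": "move_arm", "arguments": {
  "deltas": [
    {"dp": [0.005,0,0],"turn": 0,"grip": 1},
    {"dp": [0.004,0,0],"turn": 0,"grip": 1},
    {"dp": [0,0,0],"turn": 0,"grip": 1}
  ]
}}

```text
clock: 7.5
eef_pos: [0.5737, 0.0607, 0.1492]
ee_rot: [2.42, 2.002, 0.001]
contact_force: [0.1, -3.8, 2.1]
grip_width: 0.0
grip_force: 2.0
```

```bash
cat >> h.py <<'E'
def px(name,pts):
    c=arm.get_calibration(name);K=np.array(c["intrinsics"]);T=np.linalg.inv(np.array(c["extrinsics"]))
    q=(np.array(pts)@T[:3,:3].T+T[:3,3])@K.T;return q[:,:2]/q[:,2:]
def overlay(name,fn,win,sc,angs):
    yaw,org,ax,n,up,ey=loadG()
    im,d=arm.camera(name);im=im[:,:,::-1].copy();x0,y0,x1,y1=win
    o=cv2.resize(im[y0:y1,x0:x1],None,fx=sc,fy=sc,interpolation=cv2.INTER_CUBIC)
    o2=o.copy()
    for a in angs:
        for r,h in((.044,.014),(.032,.014),(.032,.048),(.0585,.008)):
            p=px(name,[ax+h*n+r*(np.cos(a)*up+np.sin(a)*ey)])[0]
            cv2.circle(o2,tuple(int(v) for v in ((p-[x0,y0]+.5)*sc)),3,(255,0,255) if a==angs[0] else (255,255,0),-1)
    cv2.imwrite(fn,np.hstack([o,o2])[:, :800])
E
python3 - <<'E'
from h import *
overlay("scene","pics/a4.png",(345,215,395,255),8,[.293,0.1])
s=arm.get_state();print(s["clock"],s["eef_pos"],s["contact_force"])
E
```

```text
7.55 [0.57357709 0.06074893 0.14916515] [ 2.17436845 -4.81471837  1.962017  ]
```

View pics/a4.png

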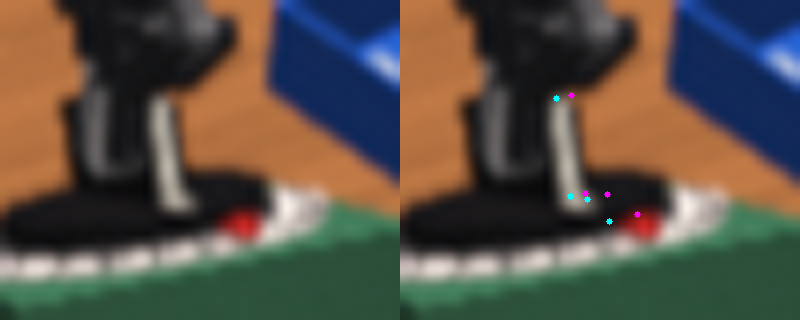

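Cyan (0.1 rad) lies about on the pointer, whose end is at (583,208). The tab at (640,225) fits magenta (0.293) apart from a calibration offset of about 1 px. That leaves about 0.2 rad.

>>> {"name": "move_arm", "arguments": {
  "deltas": [
    {"dp": [0.004,-0.001,0.0005],"turn": 0,"grip": 1},
    {"dp": [0.004,-0.001,0.0005],"turn": 0,"grip": 1},
    {"dp": [0,0,0],"turn": 0,"grip": 1}
  ]
}}

```text
clock: 7.92
eef_pos: [0.5735, 0.0649, 0.1487]
ee_rot: [2.42, 2.002, 0.001]
contact_force: [1.9, -4.0, 2.8]
grip_width: -0.0
grip_force: 2.3
```

```bash
python3 - <<'E'
from h import *
overlay("scene","pics/a5.png",(345,215,395,255),8,[.293,0.2])
s=arm.get_state();print(s["clock"],s["eef_pos"],s["contact_force"])
E
```

```text
7.975 [0.57344841 0.06488355 0.14865797] [ 2.74762799 -4.20630924  2.08683032]
```

View pics/a5.png

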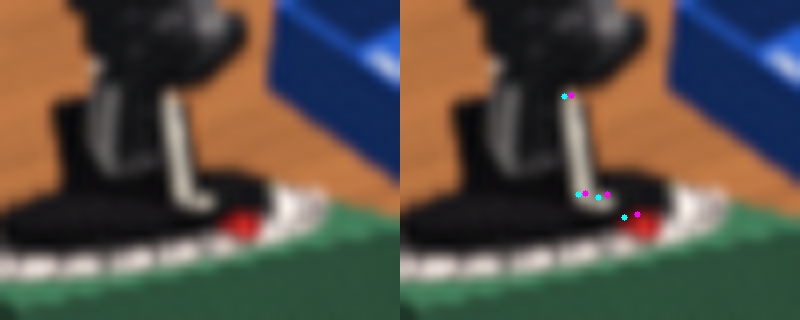

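The pointer's end, at about (608,204), now lines up with the tab direction once the offset is allowed for. I'll back off, lift, and check from the top camera by number.

>>> {"name": "move_arm", "arguments": {
  "deltas": [
    {"dp": [-0.008,0,0],"turn": 0,"grip": 1},
    {"dp": [0,0,-0.06],"turn": 0,"grip": 1},
    {"dp": [0,0,-0.1],"turn": 0,"grip": 1},
    {"dp": [-0.09,0,0],"turn": 0.0239,"grip": 0},
    {"dp": [-0.1,0,0],"turn": 0,"grip": 0}
  ]
}}

```text
clock: 8.6
eef_pos: [0.5523, -0.0323, 0.2285]
ee_rot: [-2.456, -1.958, -0.001]
contact_force: [0.1, -0.2, 0.0]
grip_width: 0.413
grip_force: 0.0
```

>>> {"name": "move_arm", "arguments": {
  "deltas": [
    {"dp": [-0.11,0,0],"turn": 0,"grip": 0},
    {"dp": [-0.11,0,0],"turn": 0,"grip": 0},
    {"dp": [-0.11,0,0],"turn": 0,"grip": 0},
    {"dp": [-0.11,0,0],"turn": 0,"grip": 0},
    {"dp": [0,0,0],"turn": 0,"grip": 0}
  ]
}}

```text
clock: 9.22
eef_pos: [0.5023, -0.2491, 0.2278]
ee_rot: [-2.461, -1.952, -0.0]
contact_force: [0.0, 0.4, 0.1]
grip_width: 0.501
grip_force: 0.0
```

```bash
python3 - <<'E'
from h import *
dial("top");dial("top")
im,d=arm.camera("top");im=im[:,:,::-1].copy();cv2.imwrite("pics/t6.png",im);np.save("t6.npy",d)
for r in arm.cut_out("top","cover_grip")[:1]: pass
analyse(im,d)
t,Rm=th();s=arm.get_state();print(s["clock"],s["eef_pos"],t,s["grip_width"])
print(units(s["eef_pos"],[.4367,-.3542,.08],Rm))
for n in("top","scene"):
    arm.camera(n);print([(round(r["p"],2),np.round(r["point"],4).tolist()) for r in arm.tip_of(n,"well")[:1]])
E
```

```text
top tab 0.28528306471058873 r 0.05816699272495544 20
pointer 0.24474347842146632 8 0.039064207270407506
pointer_tip 0.72 ang 0.18094210921688456 r 0.04211998151119108 h 0.012913017063580856
marker_tab 0.7 ang 0.41810915730110243 r 0.056106032162996144 h 0.00827058760024011
top tab 0.28528306471058873 r 0.05816699272495544 20
pointer 0.23904687343401979 7 0.039599024686303295
pointer_tip 0.91 ang 0.2117828926618125 r 0.040643077151637653 h 0.010544422083410136
marker_tab 0.53 ang 0.36581407049104514 r 0.05896810408786065 h 0.0058494720930141395
yaw -0.20849555921538754 loc x 0.46958176841324434 0.6098396448718433 y -0.0492349602269782 0.11552624503738468
yaw -0.18849555921538755 loc x 0.4705661865525312 0.6093844221731721 y -0.05959056935457581 0.10340712348457036
yaw -0.16849555921538756 loc x 0.46994994900255777 0.6110916518930427 y -0.07071438406127813 0.09124664046110553
org [ 0.54866356 -0.00549724] yaw -0.18849555921538755 cen up/left [0.08331863 0.08443495] r 0.06855401171773326 axis [0.56660088 0.07703853 0.10765931] tab 0.2938995467032669 r 0.058442618689965 18
disc line 0.24246436265328594 10 rad 0.03518491933948815 0.04540361162471347
bar line 2.626671189370324 82 rad 0.0007862452237502236 0.03591968523383814
9.625 [ 0.50365004 -0.24539817  0.22847233] 1.346430599339242 0.5009483562986539
[-0.242, -0.0822, 0.2969]
[(0.83, [0.5371, -0.0795, 0.0884])]
[]
```

```bash
cat >> h.py <<'E'
def polar(name="top",N=4,ax=None):
    yaw,org,a0,n,up,ey=loadG(); ax=a0 if ax is None else ax
    im=np.mean([arm.camera(name)[0].astype(np.float32) for _ in range(N)],0)
    A=np.arange(-.5,1.0,.01)
    def prof(ch,h,rs):
        out=[]
        for r in rs:
            p=px(name,ax+h*n+r*(np.cos(A)[:,None]*up+np.sin(A)[:,None]*ey)).astype(np.float32)
            out.append(cv2.remap(ch,p[:,:1],p[:,1:],cv2.INTER_LINEAR)[:,0])
        return np.mean(out,0)
    def cent(p):
        p=p-np.median(p);k=p.argmax();s=slice(max(k-25,0),k+26);w=np.clip(p[s]-.2*p[k],0,None);return (w*A[s]).sum()/w.sum(),p[k]
    g=im.min(2);red=im[...,0]-im[...,1]
    print("ptr14",[np.round(cent(prof(g,.014,[r])),3).tolist() for r in(.034,.036,.038,.040,.042)])
    print("bar48",[np.round(cent(prof(g,.048,[r])),3).tolist() for r in(.012,.016,.020,.024,.028)])
    print("tab",[np.round(cent(prof(red,.008,[r])),3).tolist() for r in(.054,.057,.060,.063)])
E
python3 - <<'E'
from h import *
polar()
im=cv2.imread("pics/t6.png")
cv2.imwrite("pics/a7.png",cv2.resize(im[180:250,240:315],None,fx=8,fy=8,interpolation=cv2.INTER_CUBIC))
E
```

```text
ptr14 [[0.254, 151.398], [0.253, 164.548], [0.252, 173.828], [0.248, 173.413], [0.246, 172.616]]
bar48 [[0.282, 137.454], [0.263, 167.139], [0.25, 173.328], [0.251, 170.719], [0.252, 159.877]]
tab [[0.293, 122.407], [0.293, 153.494], [0.298, 154.531], [0.294, 133.058]]
```

View pics/a7.png

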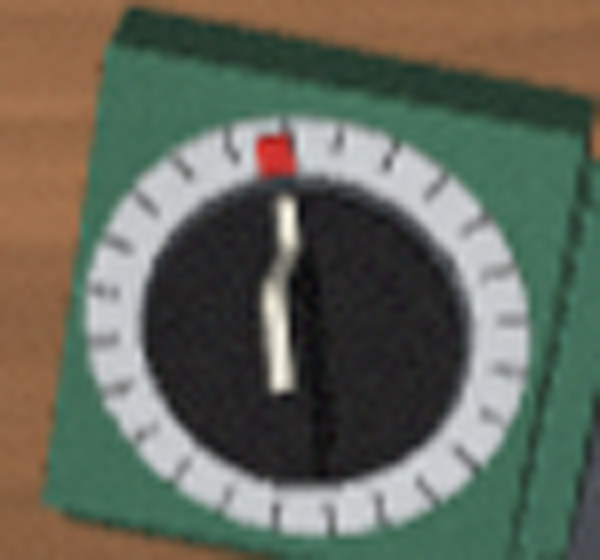

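The picture shows the pointer tip at (287,200) and the tab at (276,157). Polar profiles give the pointer 0.250 against the tab 0.294, so I'll go back for a small nudge of about 0.045 rad.

>>> {"name": "move_arm", "arguments": {
  "deltas": [
    {"dp": [0,0,0],"turn": -0.0224,"grip": 1},
    {"dp": [0.1,0.0034,0],"turn": 0,"grip": 1},
    {"dp": [0.1,0.0034,0],"turn": 0,"grip": 1},
    {"dp": [0.1,0.0034,0],"turn": 0,"grip": 1},
    {"dp": [0.1,0.0034,0],"turn": 0,"grip": 1}
  ]
}}

```text
clock: 10.65
eef_pos: [0.5481, -0.0496, 0.2285]
ee_rot: [2.421, 2.001, 0.0]
contact_force: [0.8, -0.4, 0.1]
grip_width: -0.001
grip_force: 0.0
```

>>> {"name": "move_arm", "arguments": {
  "deltas": [
    {"dp": [0.1,0.0034,0],"turn": 0,"grip": 1},
    {"dp": [0.1,0.0034,0],"turn": 0,"grip": 1},
    {"dp": [0.02,0,0],"turn": 0,"grip": 1},
    {"dp": [0,0,0],"turn": 0,"grip": 1}
  ]
}}

```text
clock: 11.15
eef_pos: [0.5721, 0.0564, 0.2283]
ee_rot: [2.421, 2.002, -0.0]
contact_force: [0.1, -0.0, -0.1]
grip_width: 0.003
grip_force: 0.0
```

```bash
python3 - <<'E'
from h import *
t,Rm=th();s=arm.get_state();print(s["clock"],s["eef_pos"],t,s["grip_width"])
print(units(s["eef_pos"],[.5726,.06,.1487],Rm))
E
```

```text
11.15 [0.57211823 0.05636909 0.2282773 ] 1.38209914931562 0.0031685213050798855
[0.0073, -0.0004, 0.1592]
```

>>> {"name": "move_arm", "arguments": {
  "deltas": [
    {"dp": [0,0,0.08],"turn": 0,"grip": 1},
    {"dp": [0,0,0.06],"turn": 0,"grip": 1},
    {"dp": [0,0,0.0192],"turn": 0,"grip": 1},
    {"dp": [0.01,0,0],"turn": 0,"grip": 1}
  ]
}}

```text
clock: 11.65
eef_pos: [0.5731, 0.0603, 0.1491]
ee_rot: [-2.424, -1.998, 0.0]
contact_force: [-0.5, 0.2, 0.2]
grip_width: -0.001
grip_force: 0.0
```

>>> {"name": "move_arm", "arguments": {
  "deltas": [
    {"dp": [0.006,0,0],"turn": 0,"grip": 1},
    {"dp": [0.003,0,0],"turn": 0,"grip": 1},
    {"dp": [0,0,0],"turn": 0,"grip": 1},
    {"dp": [0,0,0],"turn": 0,"grip": 1}
  ]
}}

```text
clock: 12.15
eef_pos: [0.5742, 0.0654, 0.1492]
ee_rot: [2.422, 1.999, 0.001]
contact_force: [0.8, -3.0, 3.0]
grip_width: 0.002
grip_force: 1.9
```

```bash
python3 - <<'E'
from h import *
t,Rm=th();e=[]
for _ in range(3):
    arm.camera("scene");s=arm.get_state();e.append(s["eef_pos"]);print(s["contact_force"])
print(s["clock"],np.mean(e,0))
print(units(np.mean(e,0),[.5735,.0649,.1487],Rm))
E
```

```text
[ 0.84115252 -3.95872884  4.36900758]
[ 0.37382008 -3.27072337  3.65515089]
[ 0.09944861 -3.50068063  2.41467197]
12.3 [0.57413724 0.06537445 0.14903347]
[-0.0012, -0.0011, 0.0007]
```

>>> {"name": "move_arm", "arguments": {
  "deltas": [
    {"dp": [0.0014,0,0],"turn": 0,"grip": 1},
    {"dp": [0,0,0],"turn": 0,"grip": 1},
    {"dp": [-0.01,0,0],"turn": 0,"grip": 1},
    {"dp": [0,0,-0.06],"turn": 0,"grip": 1},
    {"dp": [0,0,-0.1],"turn": 0,"grip": 1}
  ]
}}

```text
clock: 12.92
eef_pos: [0.5718, 0.0614, 0.2282]
ee_rot: [-2.42, -1.998, 0.004]
contact_force: [1.2, -0.6, -0.4]
grip_width: 0.002
grip_force: 0.0
```

>>> {"name": "move_arm", "arguments": {
  "deltas": [
    {"dp": [-0.1,0,0],"turn": 0.0239,"grip": 0},
    {"dp": [-0.11,0,0],"turn": 0,"grip": 0},
    {"dp": [-0.11,0,0],"turn": 0,"grip": 0},
    {"dp": [-0.11,0,0],"turn": 0,"grip": 0},
    {"dp": [-0.11,0,0],"turn": 0,"grip": 0}
  ]
}}

```text
clock: 13.55
eef_pos: [0.513, -0.2034, 0.2285]
ee_rot: [-2.459, -1.954, -0.001]
contact_force: [1.1, 0.5, -1.0]
grip_width: 0.499
grip_force: 0.0
```

>>> {"name": "move_arm", "arguments": {
  "deltas": [
    {"dp": [-0.11,0,0],"turn": 0,"grip": 0},
    {"dp": [0,0,0],"turn": 0,"grip": 0}
  ]
}}

```text
clock: 13.8
eef_pos: [0.5003, -0.2584, 0.228]
ee_rot: [-2.463, -1.949, -0.0]
contact_force: [0.1, -0.2, -0.1]
grip_width: 0.498
grip_force: 0.0
```

```bash
python3 - <<'E'
from h import *
polar()
t,Rm=th();s=arm.get_state();print(s["clock"],s["eef_pos"],t,s["grip_width"])
print(units(s["eef_pos"],[.4367,-.3542,.08],Rm))
E
```

```text
ptr14 [[0.292, 150.957], [0.29, 162.004], [0.287, 165.709], [0.286, 163.377], [0.29, 164.0]]
bar48 [[0.306, 137.193], [0.292, 167.874], [0.3, 167.337], [0.291, 174.034], [0.292, 157.283]]
tab [[0.293, 122.083], [0.293, 153.974], [0.298, 155.467], [0.294, 133.523]]
14.0 [ 0.50151098 -0.25470254  0.22863701] 1.343604800190177 0.4997435358743797
[-0.2233, -0.0814, 0.2972]
```

The dial is set: pointer 0.290, tab 0.294. Now the cover.

>>> {"name": "move_arm", "arguments": {
  "deltas": [
    {"dp": [-0.0744,-0.0271,0.05],"turn": 0,"grip": 0},
    {"dp": [-0.0744,-0.0271,0.05],"turn": 0,"grip": 0},
    {"dp": [-0.0745,-0.0272,0.05],"turn": 0,"grip": 0},
    {"dp": [0,0,0.08],"turn": 0,"grip": 0},
    {"dp": [0,0,0],"turn": 0,"grip": 0}
  ]
}}

```text
clock: 14.62
eef_pos: [0.4358, -0.3533, 0.112]
ee_rot: [-2.455, -1.953, 0.0]
contact_force: [0.2, 0.5, 1.2]
grip_width: 0.496
grip_force: 0.0
```

```bash
python3 - <<'E'
from h import *
arm.camera("scene")
t,Rm=th();s=arm.get_state();print(s["clock"],s["eef_pos"],t,s["grip_width"])
print(units(s["eef_pos"],[.4365,-.3543,.016],Rm))
E
```

```text
14.675 [ 0.43666519 -0.35390068  0.11381791] 1.344066392244164 0.4967095650785354
[-0.0011, 0.0001, 0.1956]
```

>>> {"name": "move_arm", "arguments": {
  "deltas": [
    {"dp": [-0.0005,0,0.08],"turn": 0,"grip": 0},
    {"dp": [0,0,0.08],"turn": 0,"grip": 0},
    {"dp": [0,0,0.034],"turn": 0,"grip": 0},
    {"dp": [0,0,0],"turn": 0,"grip": 0.5},
    {"dp": [0,0,0],"turn": 0,"grip": 1}
  ],
  "newtons": 70
}}

```text
clock: 15.3
eef_pos: [0.4376, -0.3558, 0.0187]
ee_rot: [2.457, 1.954, 0.0]
contact_force: [-0.3, 0.7, -3.2]
grip_width: 0.146
grip_force: 68.2
```

>>> {"name": "move_arm", "arguments": {
  "deltas": [
    {"dp": [0,0,0],"turn": 0,"grip": 1},
    {"dp": [0,0,0],"turn": 0,"grip": 1},
    {"dp": [0,0,-0.02],"turn": 0,"grip": 1},
    {"dp": [0,0,0],"turn": 0,"grip": 1}
  ]
}}

```text
clock: 15.8
eef_pos: [0.437, -0.356, 0.0281]
ee_rot: [2.458, 1.953, 0.0]
contact_force: [-0.0, 0.4, -3.6]
grip_width: 0.147
grip_force: 68.6
```

```bash
python3 - <<'E'
from h import *
arm.camera("scene")
t,Rm=th();s=arm.get_state();print(s["clock"],s["eef_pos"],t,s["grip_width"],s["grip_force"],s["contact_force"],s["wrist_torque"])
E
```

```text
15.85 [ 0.43678218 -0.3557697   0.02749127] 1.342745275388415 0.14584127844325764 68.5980212688446 [ 0.45263771  0.32910172 -4.27680819] [ 0.01664671 -0.01259142 -0.03006084]
```

>>> {"name": "move_arm", "arguments": {
  "deltas": [
    {"dp": [0,0,-0.08],"turn": 0,"grip": 1},
    {"dp": [0,0,-0.1],"turn": 0,"grip": 1},
    {"dp": [0,0,-0.09],"turn": 0,"grip": 1},
    {"dp": [0,0,0],"turn": 0,"grip": 1}
  ]
}}

```text
clock: 16.35
eef_pos: [0.4376, -0.3566, 0.1647]
ee_rot: [2.456, 1.951, 0.001]
contact_force: [0.9, 0.1, -3.9]
grip_width: 0.143
grip_force: 69.6
```

```bash
cat >> h.py <<'E'
def well(im,yaw,c):
    """inner rim edges at z=.1 by green profile, local axes about guess c"""
    ex=np.array([np.cos(yaw),np.sin(yaw)]);ey=np.array([-ex[1],ex[0]])
    g=(im[...,1].astype(np.float32)-im[...,2])  # BGR: green-red
    t=np.arange(-.1,.1,.0005)
    def prof(d,o,offs):
        r=[]
        for k in offs:
            q=np.c_[c+t[:,None]*d+k*o,np.full(len(t),.1)];p=px("top",q).astype(np.float32)
            r.append(cv2.GaussianBlur(cv2.remap(g,p[:,:1],p[:,1:],cv2.INTER_LINEAR),(1,5),0)[:,0])
        return np.array(r)
    for nm,d,o,half in(("x",ex,ey,.054),("y",ey,ex,.069)):
        for k in (-.035,-.02,0,.02,.035):
            p=prof(d,o,[k])[0];dp=np.gradient(p)
            lo=(t>-half-.012)&(t<-half+.012);hi=(t>half-.012)&(t<half+.012)
            a=t[lo][dp[lo].argmin()];b=t[hi][dp[hi].argmax()]
            oa=(t>-half-.03)&(t<-half-.008);ob=(t<half+.03)&(t>half+.008)
            print(nm,k,"inner",np.round([a,b,(a+b)/2],4),"outer",np.round([t[oa][dp[oa].argmax()],t[ob][dp[ob].argmin()]],4))
E
python3 - <<'E'
from h import *
im=cv2.imread("pics/t6.png")
well(im,-.1885,np.array([.537,-.078]))
t,Rm=th();s=arm.get_state();print(s["clock"],s["eef_pos"],t,s["contact_force"])
E
```

```text
x -0.035 inner [-0.0535  0.0535  0.    ] outer [-0.075   0.0685]
x -0.02 inner [-0.0535  0.053  -0.0002] outer [-0.0755  0.0685]
x 0 inner [-0.055   0.052  -0.0015] outer [-0.0745  0.069 ]
x 0.02 inner [-0.054   0.053  -0.0005] outer [-0.0735  0.068 ]
x 0.035 inner [-0.0545  0.0525 -0.001 ] outer [-0.074   0.0695]
y -0.035 inner [-0.0645  0.0685  0.002 ] outer [-0.0845  0.083 ]
y -0.02 inner [-0.064   0.069   0.0025] outer [-0.084   0.0935]
y 0 inner [-0.063   0.068   0.0025] outer [-0.085  0.09 ]
y 0.02 inner [-0.064   0.069   0.0025] outer [-0.084  0.094]
y 0.035 inner [-0.068   0.0675 -0.0002] outer [-0.084  0.082]
16.35 [ 0.43755246 -0.35660783  0.16473016] 1.342707295079332 [ 0.8774598   0.12907427 -3.91931367]
```

>>> {"name": "move_arm", "arguments": {
  "deltas": [
    {"dp": [0,0,0],"turn": -0.0252,"grip": 1},
    {"dp": [0.0831,0.0131,0],"turn": 0,"grip": 1},
    {"dp": [0.0831,0.0131,0],"turn": 0,"grip": 1},
    {"dp": [0.0831,0.0131,0],"turn": 0,"grip": 1},
    {"dp": [0.0831,0.0131,0],"turn": 0,"grip": 1}
  ]
}}

```text
clock: 16.98
eef_pos: [0.4931, -0.1956, 0.1604]
ee_rot: [-2.419, -2.001, 0.001]
contact_force: [0.7, 0.3, -4.1]
grip_width: 0.148
grip_force: 69.4
```

>>> {"name": "move_arm", "arguments": {
  "deltas": [
    {"dp": [0.0831,0.0131,0],"turn": 0,"grip": 1},
    {"dp": [0.0831,0.0131,0],"turn": 0,"grip": 1},
    {"dp": [0.0831,0.0131,0],"turn": 0,"grip": 1},
    {"dp": [0,0,0.02],"turn": 0,"grip": 1},
    {"dp": [0,0,0],"turn": 0,"grip": 1}
  ]
}}

```text
clock: 17.6
eef_pos: [0.5351, -0.0782, 0.1502]
ee_rot: [-2.418, -2.002, 0.003]
contact_force: [-0.4, -0.2, -4.3]
grip_width: 0.148
grip_force: 69.2
```

```bash
python3 - <<'E'
from h import *
e=[]
for _ in range(4):
    im,d=arm.camera("scene");s=arm.get_state();e.append(s["eef_pos"])
t,Rm=th();p=np.mean(e,0);print(s["clock"],p,t,s["contact_force"],s["wrist_torque"],s["grip_width"])
print(units(p,[.5371,-.0794,.122],Rm))
for q in("cover","well","cover_grip"): print(q,[(round(r["p"],2),np.round(r["point"],4).tolist()) for r in arm.tip_of("scene",q)])
im=im[:,:,::-1].copy();cv2.imwrite("pics/a8.png",im);np.save("s8.npy",d)
R,o,P=load("scene",im,d);hsv=cv2.cvtColor(im,cv2.COLOR_BGR2HSV);H,S,V=[hsv[...,i].astype(int) for i in range(3)]
m=(S<60)&(V>150)&(abs(P[...,0]-.537)<.09)&(abs(P[...,1]+.079)<.1)&(P[...,2]>.12)
m=cv2.morphologyEx(m.astype(np.uint8),cv2.MORPH_OPEN,np.ones((2,2)))>0
zt=np.median(P[m][:,2]);q=plane(R,o,np.array([0,0,1.]),np.array([0,0,zt]))[m][:,:2];print("plate top z",zt,m.sum(),rect(q))
E
```

```text
17.8 [ 0.53560492 -0.07902183  0.15134386] 1.381136395201069 [ 0.50550869 -1.04035424 -4.03874588] [0.00017011 0.01427493 0.02587789] 0.14636183710636602
[-0.0002, 0.0031, 0.0587]
cover [(0.89, [0.62, -0.3912, -0.0003]), (0.85, [0.2554, -0.4005, -0.0021]), (0.84, [0.5323, -0.0766, 0.134]), (0.7, [0.2887, -0.1953, 0.0024])]
well [(0.79, [0.5417, -0.0758, 0.0907]), (0.65, [0.7471, -0.1219, 0.004])]
cover_grip [(0.91, [0.257, -0.3979, 0.0311]), (0.91, [0.2854, -0.1899, 0.034]), (0.86, [0.6171, -0.3916, 0.0359]), (0.75, [0.5399, -0.081, 0.1649])]
plate top z 0.14062125838245743 865 (array([418.4, -22.2]), array([145.3, 401.6]), 65.3)
```

```bash
python3 - <<'E'
from h import *
ez=np.array([0,0,1.])
def white(fn,d,cx,cy,z,tol=.09):
    im=cv2.imread(fn);R,o,P=load("scene",im,d);hsv=cv2.cvtColor(im,cv2.COLOR_BGR2HSV);S,V=hsv[...,1].astype(int),hsv[...,2].astype(int)
    Q=plane(R,o,ez,np.array([0,0,z]))
    m=(S<60)&(V>140)&(abs(Q[...,0]-cx)<tol)&(abs(Q[...,1]-cy)<tol)&(abs(P[...,2]-z)<.008)
    n,l,st,_=cv2.connectedComponentsWithStats(m.astype(np.uint8));k=1+st[1:,4].argmax()
    return rect(Q[l==k][:,:2]),st[k,4]
print("start cover scene",white("pics/scene0.png",np.load("scene0.npy"),.4365,-.3543,.01))
for z in(.141,.143): print("held",white("pics/a8.png",np.load("s8.npy"),.537,-.079,z))
# gearbox rim in scene
im=cv2.imread("pics/scene0.png");d=np.load("scene0.npy");R,o,P=load("scene",im,d)
hsv=cv2.cvtColor(im,cv2.COLOR_BGR2HSV);H,S,V=[hsv[...,i].astype(int) for i in range(3)]
Q=plane(R,o,ez,np.array([0,0,.1]))
m=(H>60)&(H<95)&(S>90)&(abs(P[...,2]-.1)<.004)&(abs(Q[...,0]-.537)<.12)&(abs(Q[...,1]+.078)<.09)
n,l,st,_=cv2.connectedComponentsWithStats(m.astype(np.uint8));k=1+st[1:,4].argmax();print("rim scene",rect(Q[l==k][:,:2]),st[k,4])
# inner opening: not-green hole inside rim
mm=(l==k).astype(np.uint8);mm=cv2.morphologyEx(mm,cv2.MORPH_CLOSE,np.ones((3,3)))
cs,hh=cv2.findContours(mm,cv2.RETR_CCOMP,cv2.CHAIN_APPROX_NONE)
for c,h in zip(cs,hh[0]):
    if h[3]>=0 and len(c)>40: print("hole",rect(Q[c[:,0,1],c[:,0,0]][:,:2]))
im=cv2.imread("pics/a8.png");cv2.imwrite("pics/a9.png",cv2.resize(im[200:310,255:405],None,fx=5,fy=5,interpolation=cv2.INTER_CUBIC))
E
```

```text
start cover scene ((array([ 441.5, -355.2]), array([129.7, 107.5]), 76.5), np.int32(931))
held ((array([541.1, -80.5]), array([131.6, 107.9]), 78.5), np.int32(849))
held ((array([543.8, -81.6]), array([130.7, 107.5]), 79.1), np.int32(842))
rim scene (array([544.5, -77.3]), array([174.6, 140.8]), 79.2) 621
hole (array([536.9, -79.3]), array([144.2, 123.2]), 80.8)
```

>>> {"name": "move_arm", "arguments": {
  "deltas": [
    {"dp": [0.002,0.0045,0.03],"turn": 0,"grip": 1},
    {"dp": [0,0,0.028],"turn": 0,"grip": 1},
    {"dp": [0,0,0.006],"turn": 0,"grip": 1},
    {"dp": [0,0,0],"turn": 0,"grip": 1}
  ]
}}

```text
clock: 18.45
eef_pos: [0.5383, -0.0777, 0.1195]
ee_rot: [-2.42, -2.002, 0.001]
contact_force: [0.8, 0.7, -3.8]
grip_width: 0.144
grip_force: 69.2
```

>>> {"name": "move_arm", "arguments": {
  "deltas": [
    {"dp": [0,0,0.003],"turn": 0,"grip": 1},
    {"dp": [0,0,0.003],"turn": 0,"grip": 1},
    {"dp": [0,0,0],"turn": 0,"grip": 1}
  ]
}}

```text
clock: 18.82
eef_pos: [0.5384, -0.0778, 0.1168]
ee_rot: [2.421, 2.002, 0.0]
contact_force: [0.0, 0.7, -3.5]
grip_width: 0.148
grip_force: 69.2
```

```bash
python3 - <<'E'
from h import *
e=[];f=[];w=[]
for _ in range(4):
    arm.camera("scene");s=arm.get_state();e.append(s["eef_pos"]);f.append(s["contact_force"]);w.append(s["wrist_torque"])
t,Rm=th();print(s["clock"],np.mean(e,0),t,np.mean(f,0),np.mean(w,0))
E
```

```text
19.025 [ 0.53848368 -0.07783156  0.11686901] 1.3822984572177472 [-0.40249353  0.36393906 -3.79861702] [-0.01690206 -0.00670852  0.00082103]
```

>>> {"name": "move_arm", "arguments": {
  "deltas": [
    {"dp": [0,0,0.002],"turn": 0,"grip": 1},
    {"dp": [0,0,0],"turn": 0,"grip": 1}
  ]
}}

```text
clock: 19.27
eef_pos: [0.5384, -0.0778, 0.1157]
ee_rot: [-2.421, -2.002, 0.0]
contact_force: [0.5, -0.5, -4.3]
grip_width: 0.145
grip_force: 69.2
```

>>> {"name": "move_arm", "arguments": {
  "deltas": [
    {"dp": [0,0,0.002],"turn": 0,"grip": 1},
    {"dp": [0,0,0],"turn": 0,"grip": 1}
  ]
}}

```text
clock: 19.52
eef_pos: [0.5385, -0.0778, 0.1147]
ee_rot: [-2.421, -2.003, 0.0]
contact_force: [-0.4, 0.5, -3.6]
grip_width: 0.146
grip_force: 69.4
```

>>> {"name": "move_arm", "arguments": {
  "deltas": [
    {"dp": [0,0,0.002],"turn": 0,"grip": 1},
    {"dp": [0,0,0],"turn": 0,"grip": 1}
  ]
}}

```text
clock: 19.77
eef_pos: [0.5385, -0.0779, 0.1142]
ee_rot: [2.42, 2.002, 0.0]
contact_force: [-2.5, -0.5, 4.2]
grip_width: 0.148
grip_force: 70.6
```

```bash
python3 - <<'E'
from h import *
e=[];f=[];w=[]
for _ in range(4):
    arm.camera("scene");s=arm.get_state();e.append(s["eef_pos"]);f.append(s["contact_force"]);w.append(s["wrist_torque"])
t,Rm=th();print(s["clock"],np.mean(e,0),t,np.mean(f,0),np.mean(w,0))
E
```

```text
19.975 [ 0.53848869 -0.07786216  0.11415157] 1.3822781402880082 [-3.75245189 -0.06840437  6.00512324] [ 0.07677016  0.65973463 -0.01375096]
```

>>> {"name": "move_arm", "arguments": {
  "deltas": [
    {"dp": [0,0,-0.004],"turn": 0,"grip": 1},
    {"dp": [0,-0.0025,0],"turn": 0,"grip": 1},
    {"dp": [0,0,0],"turn": 0,"grip": 1}
  ]
}}

```text
clock: 20.35
eef_pos: [0.5371, -0.0775, 0.1156]
ee_rot: [-2.42, -2.002, 0.0]
contact_force: [1.3, -0.7, -4.5]
grip_width: 0.146
grip_force: 69.4
```

>>> {"name": "move_arm", "arguments": {
  "deltas": [
    {"dp": [0,0,0.003],"turn": 0,"grip": 1},
    {"dp": [0,0,0.0015],"turn": 0,"grip": 1},
    {"dp": [0,0,0],"turn": 0,"grip": 1}
  ]
}}

```text
clock: 20.72
eef_pos: [0.5373, -0.0776, 0.1138]
ee_rot: [2.42, 2.002, 0.0]
contact_force: [-2.2, 0.3, 5.1]
grip_width: 0.145
grip_force: 70.6
```

```bash
python3 - <<'E'
from h import *
e=[];f=[];w=[]
for _ in range(4):
    arm.camera("scene");s=arm.get_state();e.append(s["eef_pos"]);f.append(s["contact_force"]);w.append(s["wrist_torque"])
t,Rm=th();print(s["clock"],np.mean(e,0),t,np.mean(f,0),np.mean(w,0))
E
```

```text
20.925 [ 0.5372565  -0.07759953  0.11383453] 1.3823242441167862 [-2.92970829  0.25726154  5.91387388] [ 0.17154865  0.60312148 -0.01152643]
```

>>> {"name": "move_arm", "arguments": {
  "deltas": [
    {"dp": [0,0,0.002],"turn": 0,"grip": 1},
    {"dp": [0,0,0.002],"turn": 0,"grip": 1},
    {"dp": [0,0,0],"turn": 0,"grip": 1}
  ]
}}

```text
clock: 21.3
eef_pos: [0.5373, -0.0776, 0.1118]
ee_rot: [2.42, 2.002, 0.0]
contact_force: [-2.4, 0.9, 6.0]
grip_width: 0.149
grip_force: 70.9
```

>>> {"name": "move_arm", "arguments": {
  "deltas": [
    {"dp": [0,0,0.002],"turn": 0,"grip": 1},
    {"dp": [0,0,0.002],"turn": 0,"grip": 1},
    {"dp": [0,0,0],"turn": 0,"grip": 1}
  ]
}}

```text
clock: 21.68
eef_pos: [0.5373, -0.0776, 0.1098]
ee_rot: [2.42, 2.002, 0.0]
contact_force: [-2.8, -0.2, 5.4]
grip_width: 0.15
grip_force: 70.9
```

```bash
python3 - <<'E'
from h import *
e=[];f=[];w=[]
for _ in range(4):
    arm.camera("scene");s=arm.get_state();e.append(s["eef_pos"]);f.append(s["contact_force"]);w.append(s["wrist_torque"])
t,Rm=th();print(s["clock"],np.mean(e,0),t,np.mean(f,0),np.mean(w,0),cv2.Rodrigues(s["ee_rot"])[0][:,2])
E
```

```text
21.875 [ 0.53726999 -0.07759722  0.10980735] 1.382296098006365 [-3.27934673  0.70857435  5.31237033] [ 0.1397146   0.58843767 -0.0036999 ] [ 2.82251992e-04 -1.40468215e-04 -9.99999950e-01]
```

>>> {"name": "move_arm", "arguments": {
  "deltas": [
    {"dp": [0,0,0.002],"turn": 0,"grip": 1},
    {"dp": [0,0,0.002],"turn": 0,"grip": 1},
    {"dp": [0,0,0],"turn": 0,"grip": 1}
  ]
}}

```text
clock: 22.25
eef_pos: [0.5373, -0.0775, 0.1086]
ee_rot: [2.42, 2.002, 0.001]
contact_force: [-8.5, 1.7, 17.9]
grip_width: 0.151
grip_force: 72.4
```

>>> {"name": "move_arm", "arguments": {
  "deltas": [
    {"dp": [0,0,0.001],"turn": 0,"grip": 1},
    {"dp": [0,0,0],"turn": 0,"grip": 1}
  ]
}}

```text
clock: 22.5
eef_pos: [0.5373, -0.0775, 0.1086]
ee_rot: [2.42, 2.002, 0.001]
contact_force: [-9.0, 2.4, 24.3]
grip_width: 0.146
grip_force: 73.6
```

```bash
python3 - <<'E'
from h import *
e=[];f=[];w=[]
for _ in range(4):
    arm.camera("scene");s=arm.get_state();e.append(s["eef_pos"]);f.append(s["contact_force"]);w.append(s["wrist_torque"])
t,Rm=th();print(s["clock"],np.mean(e,0),t,np.mean(f,0),np.mean(w,0),cv2.Rodrigues(s["ee_rot"])[0][:,2])
E
```

```text
22.7 [ 0.53730505 -0.07754075  0.10856181] 1.38240691254229 [-9.61798734  2.61487632 25.76564751] [ 0.48075118  1.96857764 -0.01466832] [ 1.36601629e-03 -4.72748284e-04 -9.99998955e-01]
```

>>> {"name": "move_arm", "arguments": {
  "deltas": [
    {"dp": [0,0,0.002],"turn": 0,"grip": 1},
    {"dp": [0,0,0.001],"turn": 0,"grip": 1},
    {"dp": [0,0,0],"turn": 0,"grip": 1}
  ]
}}

```text
clock: 23.08
eef_pos: [0.5374, -0.0776, 0.1085]
ee_rot: [2.419, 2.001, 0.002]
contact_force: [-19.1, 5.2, 50.1]
grip_width: 0.145
grip_force: 77.0
```

>>> {"name": "move_arm", "arguments": {
  "deltas": [
    {"dp": [0,0,-0.004],"turn": 0,"grip": 1},
    {"dp": [0,0,-0.002],"turn": 0,"grip": 0.5},
    {"dp": [0,0,0],"turn": 0,"grip": 0},
    {"dp": [0,0,0],"turn": 0,"grip": 0},
    {"dp": [0,0,0],"turn": 0,"grip": 0}
  ]
}}

```text
clock: 23.7
eef_pos: [0.5372, -0.0776, 0.1083]
ee_rot: [-2.421, -2.002, 0.0]
contact_force: [-1.1, 0.4, -0.2]
grip_width: 0.496
grip_force: 0.0
```

>>> {"name": "move_arm", "arguments": {
  "deltas": [
    {"dp": [0,0,-0.06],"turn": 0,"grip": 0},
    {"dp": [0,0,-0.1],"turn": 0,"grip": 0},
    {"dp": [-0.1,0,-0.05],"turn": 0,"grip": 0},
    {"dp": [-0.11,0,0],"turn": 0,"grip": 0},
    {"dp": [-0.11,0,0],"turn": 0,"grip": 0}
  ]
}}

```text
clock: 24.32
eef_pos: [0.507, -0.2363, 0.2139]
ee_rot: [2.42, 2.003, 0.0]
contact_force: [0.2, 0.6, -0.1]
grip_width: 0.498
grip_force: 0.0
```

>>> {"name": "move_arm", "arguments": {
  "deltas": [
    {"dp": [-0.11,0,0],"turn": 0,"grip": 0},
    {"dp": [-0.11,0,0],"turn": 0,"grip": 0},
    {"dp": [0,0,0],"turn": 0,"grip": 0}
  ]
}}

```text
clock: 24.7
eef_pos: [0.4857, -0.346, 0.2128]
ee_rot: [-2.424, -1.998, 0.001]
contact_force: [-0.3, 0.2, -0.6]
grip_width: 0.501
grip_force: 0.0
```

```bash
python3 - <<'E'
from h import *
polar()
D=[];
for _ in range(6):
    im,d=arm.camera("top");D.append(d)
im=im[:,:,::-1].copy();d=np.median(D,0);R,o,P=load("top",im,d)
hsv=cv2.cvtColor(im,cv2.COLOR_BGR2HSV);H,S,V=[hsv[...,i].astype(int) for i in range(3)]
Q=plane(R,o,np.array([0,0,1.]),np.array([0,0,.1]))
w=np.array([.537,-.078]);yaw=-.1885;ex=np.array([np.cos(yaw),np.sin(yaw)]);ey=np.array([-ex[1],ex[0]])
L=np.stack([(Q[...,:2]-w)@ex,(Q[...,:2]-w)@ey],-1)
inn=(abs(L[...,0])<.05)&(abs(L[...,1])<.066)
m=inn&(S<60)&(V>140);print("plate",m.sum(),rect(Q[m][:,:2]))
k=m&((abs(L[...,0])>.015))
A=np.c_[L[k],np.ones(k.sum())];c=np.linalg.lstsq(A,P[k][:,2],rcond=None)[0];print("plate plane slope x,y,z0",c)
g=(H>60)&(H<95)&(S>90)&(abs(P[...,2]-.1)<.006)&(abs(L[...,0])<.067)&(abs(L[...,1])<.082)&~inn
A=np.c_[L[g],np.ones(g.sum())];print("rim plane",np.linalg.lstsq(A,P[g][:,2],rcond=None)[0])
cv2.imwrite("pics/end.png",cv2.resize(im[180:280,235:395],None,fx=5,fy=5,interpolation=cv2.INTER_CUBIC))
print(arm.get_state()["clock"],arm.get_state()["eef_pos"])
E
```

```text
ptr14 [[0.292, 148.913], [0.29, 159.953], [0.286, 164.599], [0.286, 161.84], [0.29, 162.189]]
bar48 [[0.307, 134.634], [0.293, 167.674], [0.3, 163.756], [0.291, 171.653], [0.292, 156.223]]
tab [[0.293, 119.931], [0.293, 152.181], [0.298, 153.52], [0.294, 131.732]]
plate 1957 (array([537.4, -77.6]), array([129.5,  99.2]), 79.2)
plate plane slope x,y,z0 [ 0.00224417 -0.00814123  0.09907243]
rim plane [0.00253799 0.00023931 0.0992138 ]
25.2 [ 0.48684832 -0.34227112  0.21367967]
```

View pics/end.png

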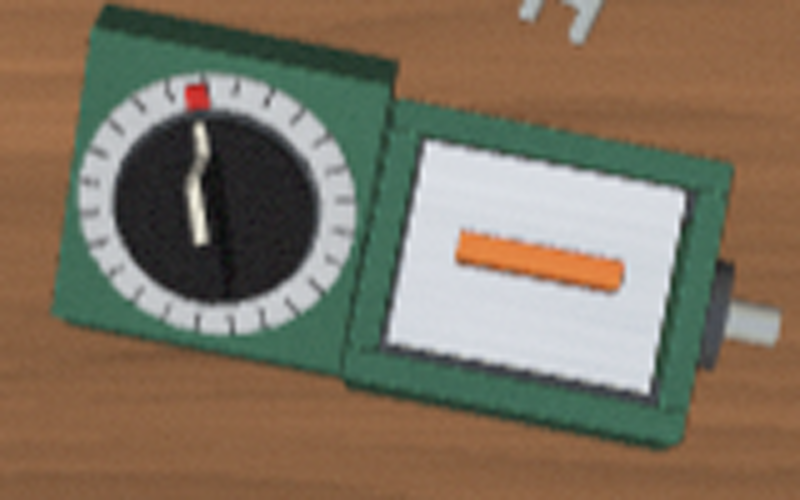

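The last picture shows the cover seated in the opening, centred near (535,270). The white line at (198,125) points at the red tab at (197,97). The plate is at rim height (0.0991 m against 0.0992 m), so I'm handing in.

```bash
python3 -c "
from plant import arm
print(arm.hand_in())"
```

```text
the job is handed in; nothing more can be done
None
```

I set the dial first (pointer 0.290 rad, red tab 0.294 rad and not moved), then pressed the cover fully home, its top level with the rim to within about 0.5 mm. I didn't touch the tray, jar or wrench, and handed in at about 25 s on the clock.

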